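Clamp the chocolate mould in its fixture

ROBOT

A 6-joint arm with a two-finger parallel gripper is mounted at the origin on the work surface. World frame = base frame: x ahead of the robot, y to its left, z up, the work surface at z = 0. Lengths are in m, angles in rad, forces in N, time in s.
With the tool pointing down it reaches from about 0.25 to 0.775 m from the base axis. Payload 4 kg.
Tool frame: the origin (TCP) lies at the very end of the fingers, on their centre line; the grasp point (between the pads) lies 19 mm behind it; z points along the fingers, y is the line along which they close (so a half turn about z gives the same grasp; the last joint's range is limited). The gripper opens to 94 mm and grips with 3 to 60 N. Pads are 16 mm wide; open, the fingers measure 119 mm over their backs; the gripper's body (75 mm by 177 mm) begins 78 mm behind the grasp point.
Start: joints at [1.219, 0.087, 1.371, -0, 1.684, -0.103], TCP at [0.135, 0.533, 0.206] pointing down, gripper open.
Joint ranges: [-3.1, 3.1], [-0.76, 2.03], [0.27, 2.55], [-1.08, 4.22], [0.17, 2.65], [-2.57, 2.57]. Speed limits (rad/s): [2.79, 2.79, 3.14, 3.14, 3.14, 3.14].

INTERFACE

Orientations are given as [roll, pitch, yaw] about the fixed x, y, z axes, in that order (R = Rz(yaw) Ry(pitch) Rx(roll)).
In Python, from bench import robot, vision gives the robot as it stands.
- The arm moves only by the shell command python3 -m crank 'ROWS'. ROWS is JSON, a list of rows, each a list of 3 entries, a list of its own where there are three numbers: the closure, from 0 (fully open) to 1 (shut), then the shift along the tool's x, y, z in m, then the turn, a rotation vector about the tool's x, y, z in degrees. A call has 1 to 8 rows; each row shifts and turns the commanded pose from where the row before left it, along the tool's axes as they then stand; what a row does not reach is not made up. A row lasts 1/10 s, in which the tool goes at most 50 mm and 8.59 degrees, less where a joint would pass 70% of its speed; a pose out of reach is approached as far as the arm can. A call with a gripper value outside its range is refused whole. The fingers move at their own pace and stop on an object; the grip force is fixed at half the most. Time passes only in rows, so rows that do not move let the fingers close. It gives the time, the measured TCP pose, the force, the opening and the grip force at its end, in the units of the state.
- robot.get_obs(): the state, without advancing time (a new reading comes with each control period).
- vision.snapshot(name): name is "scene" or "top" or "wrist"; returns a dict with "color" (400x640x3 uint8, red, green, blue), "z_map" (400x640 float32, m along the optical axis (not along the pixel's ray), 0 where there is no reading), "fx", "fy", "cx", "cy" (pixels), "R" (3x3) and "t" (3): a world point X has camera coordinates R X + t. Camera axes: x right, y down, z forward; pixel columns grow to the right and rows downward; lengths in m; the calibration is good to about 2 mm. A picture is of the moment at which its call begins.
- robot.close_job(): hands the job in; it is judged then, once.
The state is a dict: "time": time; "joint_positions": joint angles; "qvel": joint speeds; "joint_torque": joint torques, N m; "tool_pos": TCP position; "ee_rot": TCP orientation; "wrist_force": force on the tool from outside, world axes, zero at the start; "wrist_torque": the same for the moment, N m; "width": finger opening in m; "finger_force": force on a finger pad.
Only numpy, scipy, OpenCV 4.12 (cv2) and the standard library are available. Lean on these libraries where they do the work, as an engineer would, in place of code of your own. Each camera call takes 0.05 s, during which the arm holds its last target. There are 200 camera calls.

TASK

Push the blue and white chocolate mould along its channel until it is fully home against the end stop, and only then flip both red clamp levers inward past their centre so that they snap over and the rubber feet hold the mould down. Do it all by pushing with the fingertips or the outside of the fingers: do not lift the mould, and leave the pots, bottles, bowl and other things around it where they stand.

Things in the scene. Friction and masses are not known exactly. Their poses are not given: they have to be found in the camera images.
- fixture: white board 250 x 220 x 12 mm fixed to the table; origin: centre of its underside; x points from its open front (robot side) to the end stop, y left, z up. Two aluminium guide rails along x, inner faces at y = +-47.5 mm, outer +-55.5 mm, tops 24 mm above the table, run from x = -120 to +70 mm. A clamp stands outside each rail
- end_stop (a point): middle of the upper edge of the end stop's near face: an aluminium bar across the channel, 111 mm wide, 12 mm thick, top 40 mm above the table; this face is at fixture x = +70 mm, y = 0. Same axes as the fixture
- mould: closed two-part chocolate mould, a block 110 mm long (its x, along the channel), 90 mm wide, 35 mm tall, lower half white, upper half blue, three brown 6 mm bumps on top; 0.25 to 0.5 kg, loose on the board between the rails with 2.5 mm play each side, at first 25 to 45 mm short of the stop. Origin: centre of its underside, on the board (12 mm above the table); home, it is at fixture x = +15 mm
- clamp_left (a joint): angle (rad) of the left clamp's lever. 0 = open: it leans outward (fixture +y) 0.50 from vertical. Grows as it swings inward over the mould; 0.50 = vertical, dead centre; about 0.95 = clamped, leaning inward 0.45, foot pressing on the mould. A spring drives it away from dead centre both ways: 4 to 5 N inward at the tip starts it from open, less near the centre, past which it snaps over by itself
- clamp_right (a joint): the same for the right clamp: at 0 its lever leans outward to fixture -y; the value grows as it swings inward, to fixture +y
- clamp_left_hinge (a point): middle of the left lever's hinge axis, which runs along fixture x: at fixture x = +35 mm, y = +72 mm, 62 mm above the table. The steel bracket round it is 46 mm long (along x), 26 mm wide, its top 69 mm above the table
- clamp_right_hinge (a point): the same on the right clamp, at fixture x = +35 mm, y = -72 mm
- clamp_left_tip (a point): centre of the round end of the left clamp's lever, a straight bar with a red grip 20 mm thick, 90 mm from the hinge axis; the lever ends 10 mm beyond this point. Open: 141 mm above the table, 115 mm from the fixture's middle line. Upright: 152 mm and 72 mm. Clamped: about 143 mm and 33 mm
- clamp_right_tip (a point): the same point on the right clamp's lever
- foot_left (a point): black rubber foot of the left clamp, 14 mm wide, 15 mm long, on a short steel arm that turns with the lever: open, it stands up clear of the mould (88 mm above the table or more); clamped, it presses down on the mould's top with some 8 N, 30 mm from its middle line. This point: middle of its pressing face
- foot_right (a point): black rubber foot of the right clamp, 14 mm wide, 15 mm long, on a short steel arm that turns with the lever: open, it stands up clear of the mould (88 mm above the table or more); clamped, it presses down on the mould's top with some 8 N, 30 mm from its middle line. This point: middle of its pressing face
- nozzle: steel piping nozzle, an upright cone 28 mm wide and 42 mm tall, standing on the fixture board behind the end stop. To be left alone. Origin: centre of its underside
- gel_pot: small red colour pot with black cap, 32 mm wide, 36 mm tall, standing on the fixture board behind the end stop. To be left alone. Origin: centre of its underside
- colour_a: orange colour bottle with white cap, 40 mm wide, 75 mm tall, on the table beside the front part of the fixture. To be left alone. Origin: centre of its underside
- colour_b: green colour bottle with white cap, 40 mm wide, 75 mm tall, on the table beside the front part of the fixture. To be left alone. Origin: centre of its underside
- bowl: mint-green mixing bowl, 170 mm wide, 80 mm tall, off to the robot's left. To be left alone. Origin: centre of its underside
- spatula: spatula lying flat on the table, off to the robot's right. To be left alone. Origin: its centre, near the table
- paint_cup: orange plastic cup, 70 mm wide, 80 mm tall, off to the robot's right. To be left alone. Origin: centre of its underside
Not all that is in view belongs to the job. What is shaped like the mould but green or yellow is not meant.

How it is judged:
On the way, in this order (a step that is already met when the one before it is completed fails the run):
1. the mould is pushed home against the end stop while both clamps are still open (x of mould in the frame of fixture above 0.011 m and z of mould in the frame of fixture below 0.0165 m and angle between the x axis of mould and the x axis of fixture, either way round below 0.06 rad and value of joint each of clamp_left, clamp_right below 0.2 rad), for 0.2 s.
2. both levers have snapped over and hold the mould (value of joint each of clamp_left, clamp_right above 0.85 rad), for 0.2 s.
At the end, for the whole second after the job is handed in: The mould is at rest within 4 mm of the end stop, flat and straight in its channel, and both levers are past 0.85 rad, each foot down on the mould (within 2.5 mm of its top) (all of step 2 and x of mould in the frame of fixture above 0.011 m and z of mould in the frame of fixture below 0.0165 m and angle between the x axis of mould and the x axis of fixture, either way round below 0.06 rad and height (world z) of each of foot_left, foot_right below 0.0495 m and linear speed of mould below 0.01 m/s); the robot touches nothing.
It fails at once if the mould is lifted (more than 8 mm) or tipped (z of mould in the frame of fixture above 0.02 m or angle between mould's own z axis and vertical above 0.2 rad).
It fails at once if a bystander is moved or lifted by more than 30 mm, or knocked over (distance of any of nozzle, gel_pot, colour_a, colour_b, bowl, spatula, paint_cup from where it was at the start of the episode above 0.03 m or angle between any of nozzle, gel_pot, colour_a, colour_b, bowl, spatula, paint_cup's own z axis and vertical above 0.5 rad).
It also fails if it takes over 48 s, if anything falls off the work surface, if the arm or the gripper's body presses on something with over 40 N, if the wrist force passes 120 N, or if a joint passes its speed limit or range.

## Working session

There is one attempt and no reset: what is moved stays moved. The work goes in short steps, Python scripts to look and compute and a shell command to move; the robot and the scene stay as the last step left them, time stands still between calls to the robot, and variables do not carry over. Pictures are saved under pics/ and viewed, at most 10 in all, crops included, and the job is handed in when it is done.

```bash
mkdir -p pics; python3 - <<'E'
from bench import robot, vision
import cv2,numpy as np
o=robot.get_obs();print(o)
for n in("top","scene"):
    s=vision.snapshot(n);cv2.imwrite(f"pics/{n}0.png",s["color"][:,:,::-1]);np.savez(f"{n}0.npz",**s);print(n,s["fx"],s["R"],s["t"])
E
```

```text
{'time': 0.0, 'joint_positions': array([ 1.21888763e+00,  8.79304099e-02,  1.37223047e+00,  1.44666408e-05,
        1.68360912e+00, -1.03111136e-01]), 'qvel': array([ 1.81140714e-03, -5.06291779e-05, -7.54802979e-04, -1.76685803e-03,
       -6.12814374e-04,  1.80020217e-03]), 'joint_torque': array([-5.54856724e-04, -3.40197122e+01, -3.02421999e+01,  7.16762315e-02,
        3.32945713e-02, -1.51518111e-04]), 'tool_pos': array([0.13524709, 0.53254701, 0.20432969]), 'ee_rot': array([-3.13942835e+00, -2.38412659e-04,  2.89279644e+00]), 'wrist_force': array([-0.18708358, -0.04814649,  0.28614916]), 'wrist_torque': array([-0.01387787, -0.00456762, -0.0166619 ]), 'finger_force': 0.0, 'width': 0.09387778530814636}
top 462.0288236324674 [[-0.01699351 -0.99983274 -0.00676122]
 [-0.98971412  0.01778145 -0.14194993]
 [ 0.14204641  0.00427944 -0.98985075]] [0.02069851 0.54628939 1.5255187 ]
scene 389.5148601282667 [[ 0.44903581  0.89348418 -0.00727052]
 [ 0.57969827 -0.29751006 -0.75857609]
 [-0.67993879  0.33641312 -0.6515439 ]] [-0.25574141 -0.21450013  1.55468945]
```

View pics/top0.png

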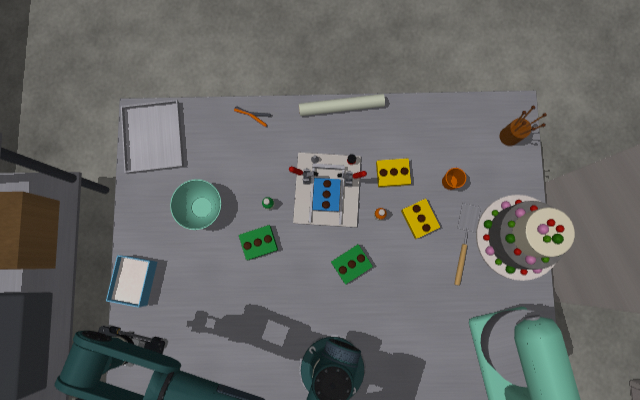

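View pics/scene0.png

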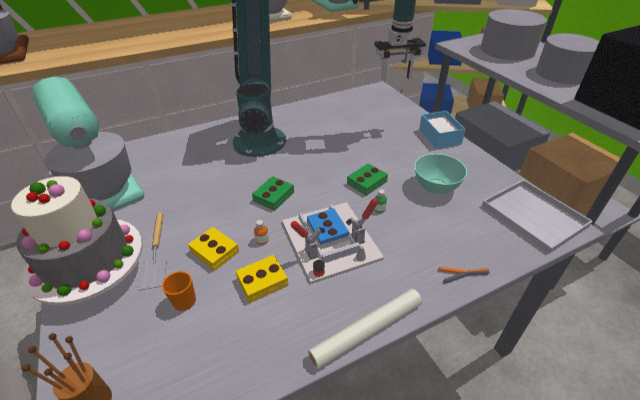

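The top view shows the fixture board around (328,190). The blue mould is at (327,195), the red levers at (295,170) and (358,175), the orange bottle at (381,213) and the green bottle at (267,203). The scene view agrees with this. Next I'll measure.

```bash
cat > h.py <<'E'
import numpy as np,cv2
def load(n): return dict(np.load(n))
def cloud(s):
    z=s["z_map"];v,u=np.indices(z.shape)
    c=np.stack([(u-s["cx"])/s["fx"]*z,(v-s["cy"])/s["fy"]*z,z],-1)
    return (c-s["t"])@s["R"]
def plane(s,uv,h):
    d=np.array([(uv[0]-s["cx"])/s["fx"],(uv[1]-s["cy"])/s["fy"],1.])@s["R"]
    o=-s["t"]@s["R"];return o+d*(h-o[2])/d[2]
def mask(s,h0,h1,smin=110,vmin=60):
    h=cv2.cvtColor(s["color"],cv2.COLOR_RGB2HSV)
    H=h[...,0]; m=((H>=h0)&(H<=h1)) if h0<h1 else ((H>=h0)|(H<=h1))
    return m&(h[...,1]>smin)&(h[...,2]>vmin)
E
python3 - <<'E'
from h import *
for n in("top0.npz","scene0.npz"):
    s=load(n);P=cloud(s);
    print(n)
    roi=np.zeros(P.shape[:2],bool)
    roi=(P[...,0]>.3)&(P[...,0]<.75)&(abs(P[...,1])<.25)&(s["z_map"]>0)
    m=mask(s,95,125)&roi
    nl,l,st,c=cv2.connectedComponentsWithStats(m.astype(np.uint8))
    k=1+np.argmax(st[1:,4]);mm=l==k
    pp=P[mm];print("blue",st[k],np.median(pp,0),pp.min(0),pp.max(0))
    ys,xs=np.nonzero(mm);q=np.array([plane(s,(a,b),.047)[:2] for a,b in zip(xs,ys)],np.float32)
    r=cv2.minAreaRect(q);print(" rect",r)
    m=mask(s,172,6)&roi
    nl,l,st,c=cv2.connectedComponentsWithStats(m.astype(np.uint8))
    for k in range(1,nl):
        if st[k,4]>8: pp=P[l==k];print("red",st[k],np.median(pp,0).round(3),pp.min(0).round(3),pp.max(0).round(3))
    # board: white low sat, height 6..18mm
    h=cv2.cvtColor(s["color"],cv2.COLOR_RGB2HSV)
    m=roi&(h[...,1]<40)&(h[...,2]>165)&(P[...,2]<.03)
    nl,l,st,c=cv2.connectedComponentsWithStats(m.astype(np.uint8))
    k=1+np.argmax(st[1:,4]);mm=l==k;ys,xs=np.nonzero(mm)
    q=np.array([plane(s,(a,b),.012)[:2] for a,b in zip(xs,ys)],np.float32)
    r=cv2.minAreaRect(q);print("board",st[k],r,cv2.boxPoints(r).round(3).tolist())
    for nm,a,b in(("green",40,85),("orange",7,20)):
        m=mask(s,a,b)&roi
        nl,l,st,c=cv2.connectedComponentsWithStats(m.astype(np.uint8))
        for k in range(1,nl):
            if st[k,4]>20: pp=P[l==k];print(nm,st[k],np.median(pp,0).round(3))
s=load("top0.npz");cv2.imwrite("pics/topcrop.png",cv2.resize(s["color"][135:240,250:400,::-1],None,fx=5,fy=5,interpolation=cv2.INTER_CUBIC))
E
```

```text
top0.npz
blue [312 178  29  33 717] [0.57609994 0.00960062 0.04684801] [ 0.52086751 -0.03959578  0.00681278] [0.63976698 0.05764687 0.05865479]
 rect ((0.5764315128326416, 0.008663848042488098), (0.08967903256416321, 0.1111004427075386), 85.64454650878906)
red [289 166  14   9  73] [0.641 0.106 0.132] [ 0.632  0.086 -0.004] [0.686 0.138 0.157]
red [353 171  14   8  77] [ 0.624 -0.099  0.136] [ 0.616 -0.12  -0.003] [ 0.665 -0.08   0.155]
board [294 176  19  47 637] ((0.5660017728805542, 0.08788441121578217), (0.05877292901277542, 0.16148564219474792), 85.37564086914062) [[0.4830000102519989, 0.06499999761581421], [0.6439999938011169, 0.052000001072883606], [0.6489999890327454, 0.11100000143051147], [0.4880000054836273, 0.12399999797344208]]
green [262 198  12  10  56] [0.545 0.201 0.051]
green [255 225  22  33 417] [0.415 0.22  0.035]
green [331 245  41  32 671] [ 0.345 -0.075  0.035]
orange [375 208  12  12  76] [ 0.505 -0.167  0.049]
scene0.npz
blue [307 209  42  35 694] [0.58549566 0.00555712 0.04607363] [ 0.49303206 -0.04707266  0.01223452] [0.64051618 0.06185094 0.09148784]
 rect
[... 296 characters left out ...]
313 270  12   6  45] [ 0.71  -0.086  0.021] [ 0.691 -0.095  0.015] [ 0.715 -0.067  0.029]
board [315 230  69  50 791] ((0.7080643773078918, 0.02070622146129608), (0.10030349344015121, 0.23004677891731262), 19.536169052124023) [[0.621999979019165, 0.1120000034570694], [0.6990000009536743, -0.10400000214576721], [0.7940000295639038, -0.07100000232458115], [0.7170000076293945, 0.1459999978542328]]
green [347 168  30  26 383] [0.44  0.212 0.033]
green [252 179  42  30 676] [ 0.362 -0.08   0.034]
green [376 196  11   8  53] [0.564 0.203 0.05 ]
orange [254 226  14  11 105] [ 0.52  -0.175  0.048]
orange [269 264  10   8  53] [ 0.653 -0.188  0.039]
orange [256 270  11   8  52] [ 0.655 -0.223  0.039]
```

View pics/topcrop.png

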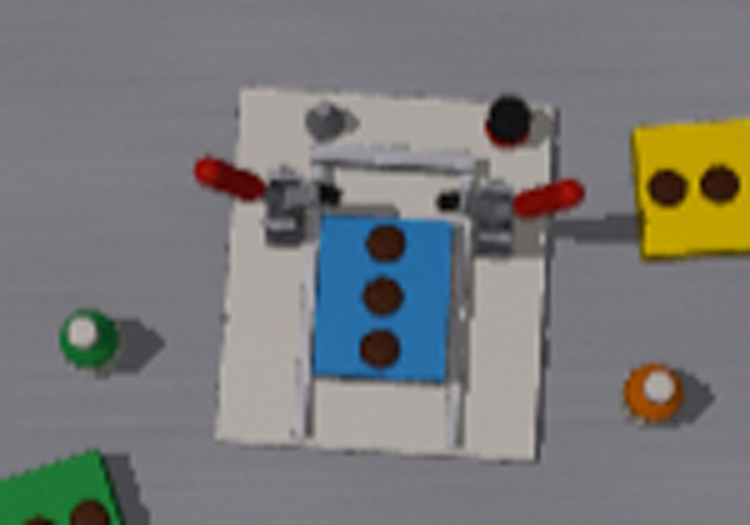

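```bash
python3 - <<'E'
from h import *
s=load("top0.npz")
c=np.array([[242,88],[553,105],[537,460],[217,437]])/5+[250,135]-.4
p=np.array([plane(s,x,.012)[:2] for x in c]);print(p.round(4))
f=np.array([[125,110],[125,-110],[-125,-110],[-125,110]])/1000.
pc=p.mean(0);U,S,V=np.linalg.svd((p-pc).T@f);R=U@V
print("center",pc,"yaw",np.degrees(np.arctan2(R[1,0],R[0,0])),"res",(p-pc-f@R.T).round(4).tolist())
for nm,x in(("mould",(.5764,.0087)),("ltip",plane(s,np.array((207,170))/5+[250,135]-.4,.145)[:2]),("rtip",plane(s,np.array((574,192))/5+[250,135]-.4,.145)[:2])):
    print(nm,x,((np.array(x)-pc)@R).round(4))
print("stop near corners",[((plane(s,np.array(q)/5+[250,135]-.4,.04)[:2]-pc)@R).round(4) for q in((312,165),(468,172))])
print("mould rear",[((plane(s,np.array(q)/5+[250,135]-.4,.047)[:2]-pc)@R).round(4) for q in((314,376),(446,382))])
W=lambda x,y:(pc+R@[x,y]).round(4)
for q in((-.11,0),(-.03,0),(.035,.115),(.035,.15),(.035,-.15)):print(q,W(*q))
E
```

```text
[[ 0.7325  0.1044]
 [ 0.7162 -0.113 ]
 [ 0.4676 -0.0952]
 [ 0.4872  0.1236]]
center [0.6008591  0.00495809] yaw -4.475015217887343 res [[-0.0016, -0.0005], [-0.0007, 0.0015], [-0.0001, -0.0002], [0.0024, -0.0008]]
mould (0.5764, 0.0087) [-0.0247  0.0018]
ltip [0.64471528 0.11873569] [0.0348 0.1169]
rtip [ 0.62609422 -0.11485852] [ 0.0345 -0.1175]
stop near corners [array([0.0652, 0.0554]), array([ 0.0667, -0.0514])]
mould rear [array([-0.0809,  0.0443]), array([-0.0796, -0.0445])]
(-0.11, 0) [0.4912 0.0135]
(-0.03, 0) [0.571  0.0073]
(0.035, 0.115) [0.6447 0.1169]
(0.035, 0.15) [0.6475 0.1518]
(0.035, -0.15) [ 0.624  -0.1473]
```

```bash
python3 -m crank '[[0.5,[0,0,0],[0,0,-5]],[0.5,[0,0,0],[0,0,-4.9]],[0.5,[-0.03,-0.038,0],[0,0,0]],[0.5,[-0.03,-0.038,0],[0,0,0]],[0.5,[-0.03,-0.038,0],[0,0,0]],[0.5,[-0.03,-0.038,0],[0,0,0]],[0.5,[-0.03,-0.038,0],[0,0,0]],[0.5,[-0.03,-0.038,0],[0,0,0]]]'; cat > g.py <<'E'
from bench import robot
from scipy.spatial.transform import Rotation as Ro
import numpy as np,sys
pc=np.array([.6009,.0050]);a=np.radians(-4.475);R=np.array([[np.cos(a),-np.sin(a)],[np.sin(a),np.cos(a)]])
o=robot.get_obs();T=Ro.from_euler("xyz",o["ee_rot"]).as_matrix()
print("t",round(o["time"],2),"fix xyz",((o["tool_pos"][:2]-pc)@R).round(4),o["tool_pos"][2].round(4),"tool z",T[:,2].round(3),"y-axis deg",np.degrees(np.arctan2(T[1,1],T[0,1])).round(2),"F",(o["wrist_force"]).round(1),"w",o["width"].round(3))
if len(sys.argv)>3:
    t=np.array([float(x) for x in sys.argv[1:4]]);w=np.r_[pc+R@t[:2],t[2]];print("shift",(T.T@(w-o["tool_pos"])).round(4))
E
python3 g.py -.115 0 .2
```

```text
time: 0.9
tool_pos: [0.298, 0.2903, 0.2051]
ee_rot: [-3.141, -0.0, 3.066]
wrist_force: [0.1, 0.5, 0.4]
width: 0.0468
finger_force: 0.0Traceback (most recent call last):
  File "g.py", line 6, in <module>
    print("t",round(o["time"],2),"fix xyz",((o["tool_pos"][:2]-pc)@R).round(4),o["tool_pos"][2].round(4),"tool z",T[:,2].round(3),"y-axis deg",np.degrees(np.arctan2(T[1,1],T[0,1])).round(2),"F",(o["wrist_force"]).round(1),"w",o["width"].round(3))
                                                                                                                                                                                                                                  ^^^^^^^^^^^^^^^^
AttributeError: 'float' object has no attribute 'round'
```

```bash
sed -i 's/o\["width"\].round(3)/round(o["width"],3)/' g.py; python3 -m crank '[[0.5,[-0.029,-0.036,0],[0,0,0]],[0.5,[-0.029,-0.036,0],[0,0,0]],[0.5,[-0.029,-0.036,0],[0,0,0]],[0.5,[-0.029,-0.036,0],[0,0,0]],[0.5,[-0.029,-0.036,0],[0,0,0]],[0.5,[-0.029,-0.036,0],[0,0,0]],[0.5,[-0.029,-0.036,0],[0,0,0]],[0.5,[0,0,0],[0,0,0]]]'; python3 g.py -.115 0 .026
```

```text
time: 1.7
tool_pos: [0.4825, 0.0211, 0.204]
ee_rot: [-3.14, -0.002, 3.059]
wrist_force: [0.0, 0.7, -0.3]
width: 0.0469
finger_force: 0.0
t 1.7 fix xyz [-0.1193  0.0068] 0.204 tool z [-0.002 -0.002 -1.   ] y-axis deg 85.26 F [ 0.   0.7 -0.3] w 0.047
shift [-0.0046 -0.0064  0.1781]
```

```bash
python3 -m crank '[[0.5,[-0.002,-0.006,0.044],[0,0,0]],[0.5,[0,0,0.044],[0,0,0]],[0.5,[0,0,0.044],[0,0,0]],[0.5,[0,0,0.044],[0,0,0]],[0.5,[0,0,0],[0,0,0]],[0.5,[-0.008,0,0],[0,0,0]],[0.5,[-0.008,0,0],[0,0,0]],[0.5,[0,0,0],[0,0,0]]]'; python3 g.py -.048 0 .026
python3 - <<'E'
from bench import vision
import cv2
s=vision.snapshot("wrist");cv2.imwrite("pics/w1.png",s["color"][:,:,::-1])
E
```

```text
time: 2.5
tool_pos: [0.5021, 0.0179, 0.0329]
ee_rot: [3.141, 0.007, 3.066]
wrist_force: [0.2, -0.2, 0.6]
width: 0.0469
finger_force: 0.0
t 2.5 fix xyz [-0.0995  0.0052] 0.0329 tool z [ 0.007 -0.    -1.   ] y-axis deg 85.65 F [ 0.2 -0.2  0.6] w 0.047
shift [-0.0514 -0.0053  0.0073]
```

View pics/w1.png

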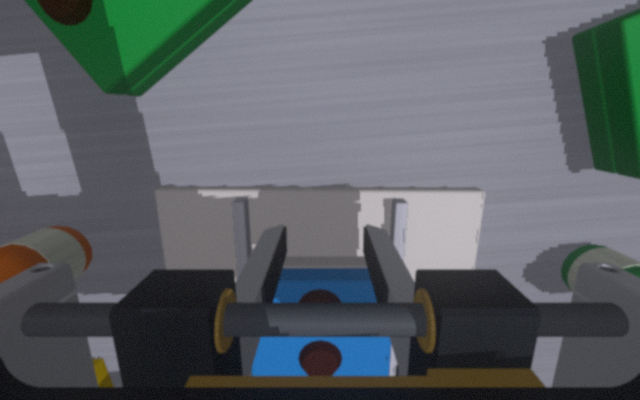

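The two fingertips, at (270,250) and (380,250), sit between the rails just behind the blue mould. I'll push now.

```bash
python3 -m crank '[[0.5,[0,-0.003,0.005],[0,0,0]],[0.5,[-0.006,0,0],[0,0,0]],[0.5,[-0.006,0,0],[0,0,0]],[0.5,[-0.006,0,0],[0,0,0]],[0.5,[-0.006,0,0],[0,0,0]],[0.5,[-0.006,0,0],[0,0,0]],[0.5,[-0.006,0,0],[0,0,0]],[0.5,[-0.006,0,0],[0,0,0]]]'; python3 g.py -.048 0 .026
```

```text
time: 3.35
tool_pos: [0.5401, 0.0119, 0.0244]
ee_rot: [3.142, -0.001, 3.066]
wrist_force: [-5.0, 0.4, 3.7]
width: 0.047
finger_force: 2.4
t 3.35 fix xyz [-0.0611  0.0021] 0.0244 tool z [-0.001  0.    -1.   ] y-axis deg 85.65 F [-5.   0.4  3.7] w 0.047
shift [-0.0131 -0.0022 -0.0016]
```

```bash
python3 -m crank '[[0.5,[-0.005,0,0],[0,0,0]],[0.5,[-0.004,0,0],[0,0,0]],[0.5,[-0.003,0,0],[0,0,0]],[0.5,[-0.002,0,0],[0,0,0]],[0.5,[0,0,0],[0,0,0]]]'; python3 g.py -.048 0 .026
```

```text
time: 3.85
tool_pos: [0.5515, 0.011, 0.0244]
ee_rot: [-3.142, -0.006, 3.066]
wrist_force: [-10.8, 1.8, 9.0]
width: 0.0468
finger_force: 5.6
t 3.85 fix xyz [-0.0497  0.0021] 0.0244 tool z [-0.006  0.    -1.   ] y-axis deg 85.65 F [-10.8   1.8   9. ] w 0.047
shift [-0.0017 -0.0021 -0.0016]
```

```bash
python3 -m crank '[[0.5,[-0.003,0,0],[0,0,0]],[0.5,[0,0,0],[0,0,0]],[0.5,[0,0,0],[0,0,0]]]'; python3 g.py -.048 0 .026
python3 - <<'E'
from bench import vision
from h import *
s=vision.snapshot("top");cv2.imwrite("pics/topcrop2.png",cv2.resize(s["color"][135:240,250:400,::-1],None,fx=5,fy=5,interpolation=cv2.INTER_CUBIC))
s=vision.snapshot("scene");cv2.imwrite("pics/sc2.png",cv2.resize(s["color"][170:290,260:410,::-1],None,fx=5,fy=5,interpolation=cv2.INTER_CUBIC))
E
```

```text
time: 4.15
tool_pos: [0.5515, 0.011, 0.0245]
ee_rot: [-3.141, -0.013, 3.066]
wrist_force: [-18.4, 0.1, 14.0]
width: 0.0468
finger_force: 9.2
t 4.15 fix xyz [-0.0498  0.0022] 0.0245 tool z [-0.013  0.001 -1.   ] y-axis deg 85.66 F [-18.4   0.1  14. ] w 0.047
shift [-0.0017 -0.0022 -0.0016]
```

View pics/sc2.png

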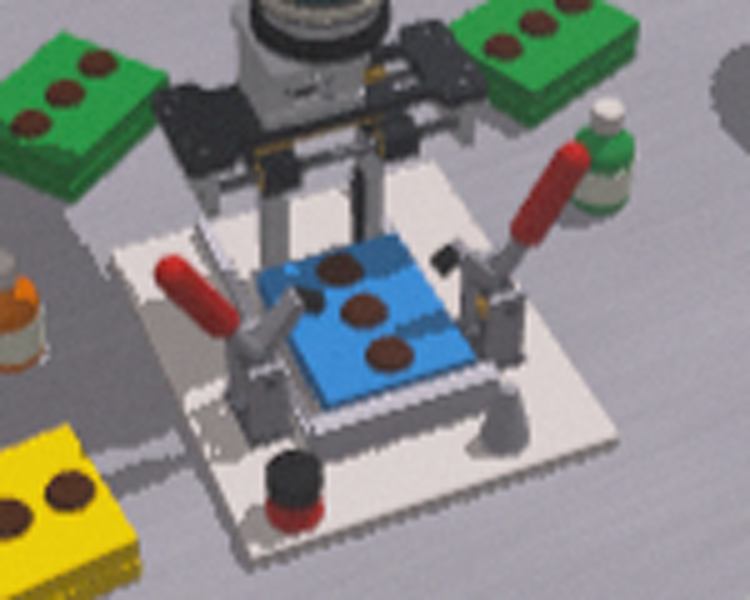

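The mould is home: the blue top meets the stop bar near (400,385), and the force rose without any further motion. Both levers are still open. Next I back off, rise and go to the left lever.

```bash
python3 -m crank '[[0.5,[0.02,0,0],[0,0,0]],[0.5,[0.02,0,0],[0,0,0]],[1,[0,0,-0.045],[0,0,0]],[1,[0,0,-0.045],[0,0,0]],[1,[0,0,-0.045],[0,0,0]],[1,[0,0,-0.045],[0,0,0]],[1,[0,0.04,-0.01],[0,0,0]],[1,[0,0.04,0],[0,0,0]]]'; python3 g.py .035 .16 .21
```

```text
time: 5.05
tool_pos: [0.5268, 0.0936, 0.2188]
ee_rot: [3.14, 0.012, 3.062]
wrist_force: [0.9, -0.1, -0.5]
width: 0.0023
finger_force: 0.0
t 5.05 fix xyz [-0.0808  0.0826] 0.2188 tool z [ 0.012  0.001 -1.   ] y-axis deg 85.46 F [ 0.9 -0.1 -0.5] w 0.002
shift [-0.1156  0.0775  0.0103]
```

```bash
python3 -m crank '[[1,[-0.024,0.04,0],[0,0,0]],[1,[-0.03,0.035,0],[0,0,0]],[1,[-0.031,0,0],[0,0,0]],[1,[-0.031,0,0],[0,0,0]],[1,[0,0,0],[0,0,0]]]'; python3 g.py .035 .155 .122
python3 - <<'E'
from bench import vision
from h import *
import g
s=vision.snapshot("top");P=cloud(s)
d=np.hypot(*(P[...,:2]-[.6447,.117]).transpose(2,0,1))
m=mask(s,172,6)&(P[...,2]>.08)
q=P[m];f=(q[:,:2]-g.pc)@g.R
for sg in(1,-1):
    k=f[:,1]*sg>0
    print(k.sum(),f[k].min(0).round(3),f[k].max(0).round(3),np.median(f[k],0).round(3)) if k.any() else 0
E
```

```text
time: 5.55
tool_pos: [0.6484, 0.1592, 0.2115]
ee_rot: [-3.141, 0.001, 3.065]
wrist_force: [0.1, 0.1, -1.2]
width: 0.0003
finger_force: 0.0
t 5.55 fix xyz [0.0353 0.1575] 0.2115 tool z [ 0.001 -0.    -1.   ] y-axis deg 85.6 F [ 0.1  0.1 -1.2] w 0.0
shift [ 0.0004 -0.0025  0.0895]
t 5.55 fix xyz [0.0353 0.1575] 0.2115 tool z [ 0.001 -0.    -1.   ] y-axis deg 85.6 F [ 0.1  0.1 -1.2] w 0.0
57 [0.026 0.084] [0.043 0.114] [0.032 0.099]
337 [-0.276 -0.668] [ 0.042 -0.022] [-0.113 -0.624]
```

```bash
python3 -m crank '[[1,[0,0,0.045],[0,0,0]],[1,[0,0,0.043],[0,0,0]],[1,[0,-0.007,0],[0,0,0]],[1,[0,-0.007,0],[0,0,0]],[1,[0,-0.007,0],[0,0,0]],[1,[0,-0.007,0],[0,0,0]],[1,[0,-0.007,0],[0,0,0]],[1,[0,-0.007,0],[0,0,0]]]'; python3 g.py .035 .08 .122
```

```text
time: 6.4
tool_pos: [0.645, 0.1198, 0.1341]
ee_rot: [3.135, 0.013, 3.067]
wrist_force: [0.7, 3.5, 5.0]
width: 0.0008
finger_force: 2.2
t 6.4 fix xyz [0.035  0.1178] 0.1341 tool z [ 0.014  0.006 -1.   ] y-axis deg 85.74 F [0.7 3.5 5. ] w 0.001
shift [ 0.0003 -0.0379  0.0118]
```

```bash
python3 -m crank '[[1,[0,-0.007,0],[0,0,0]],[1,[0,-0.007,0],[0,0,0]],[1,[0,-0.007,0],[0,0,0]],[1,[0,-0.006,0],[0,0,0]],[1,[0,-0.006,0],[0,0,0]],[1,[0,-0.004,0],[0,0,0]],[1,[0,0,0],[0,0,0]]]'; python3 g.py .035 .08 .122
python3 - <<'E'
from bench import vision
from h import *
s=vision.snapshot("scene");cv2.imwrite("pics/sc3.png",cv2.resize(s["color"][170:290,260:410,::-1],None,fx=5,fy=5,interpolation=cv2.INTER_CUBIC))
E
```

```text
time: 7.1
tool_pos: [0.6383, 0.0797, 0.126]
ee_rot: [-3.141, -0.001, 3.065]
wrist_force: [-0.8, 0.3, 0.5]
width: 0.0002
finger_force: 0.0
t 7.1 fix xyz [0.0315 0.0774] 0.126 tool z [-0.001 -0.    -1.   ] y-axis deg 85.59 F [-0.8  0.3  0.5] w 0.0
shift [-0.0035  0.0026  0.004 ]
```

View pics/sc3.png

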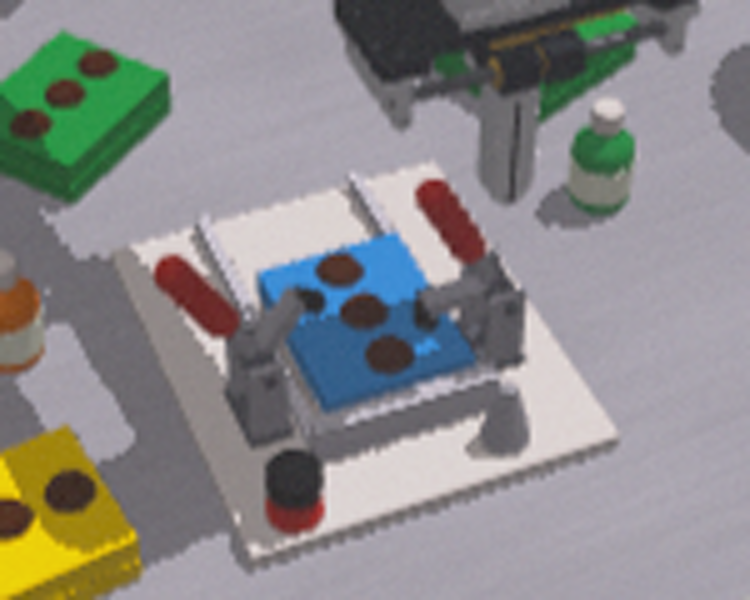

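The left lever has snapped over: its grip, around (450,220), leans inward and its foot, at (427,312), is on the mould. Now the right side.

```bash
python3 -m crank '[[1,[0,0.01,-0.045],[0,0,0]],[1,[0,0,-0.045],[0,0,0]],[1,[-0.0035,-0.048,0],[0,0,0]],[1,[0,-0.048,0],[0,0,0]],[1,[0,-0.048,0],[0,0,0]],[1,[0,-0.048,0],[0,0,0]],[1,[0,-0.048,0],[0,0,0]],[1,[0,0,0],[0,0,0]]]'; python3 g.py .035 -.157 .122
```

```text
time: 7.95
tool_pos: [0.6236, -0.155, 0.2158]
ee_rot: [-3.139, -0.001, 3.058]
wrist_force: [-0.3, 0.3, -0.1]
width: 0.0002
finger_force: 0.0
t 7.95 fix xyz [ 0.0351 -0.1577] 0.2158 tool z [-0.001 -0.002 -1.   ] y-axis deg 85.22 F [-0.3  0.3 -0.1] w 0.0
shift [0.     0.0009 0.0938]
```

```bash
python3 -m crank '[[1,[0,0,0.046],[0,0,0]],[1,[0,0,0.046],[0,0,0]],[1,[0,0.007,0],[0,0,0]],[1,[0,0.007,0],[0,0,0]],[1,[0,0.007,0],[0,0,0]],[1,[0,0.007,0],[0,0,0]],[1,[0,0.007,0],[0,0,0]],[1,[0,0.007,0],[0,0,0]]]'; python3 g.py .035 -.08 .122; python3 -m crank '[[1,[0,0.007,0],[0,0,0]],[1,[0,0.007,0],[0,0,0]],[1,[0,0.007,0],[0,0,0]],[1,[0,0.006,0],[0,0,0]],[1,[0,0.006,0],[0,0,0]],[1,[0,0.003,0],[0,0,0]],[1,[0,0,0],[0,0,0]]]'; python3 g.py .035 -.08 .122
```

```text
time: 8.75
tool_pos: [0.6316, -0.1089, 0.1322]
ee_rot: [-3.136, 0.013, 3.065]
wrist_force: [0.8, -4.2, 3.1]
width: 0.0004
finger_force: 1.7
t 8.75 fix xyz [ 0.0395 -0.1112] 0.1322 tool z [ 0.013 -0.007 -1.   ] y-axis deg 85.62 F [ 0.8 -4.2  3.1] w 0.0
shift [0.0046 0.0312 0.01  ]
time: 9.45
tool_pos: [0.6304, -0.0706, 0.1241]
ee_rot: [3.141, -0.001, 3.066]
wrist_force: [0.1, -0.5, -0.1]
width: 0.0005
finger_force: 0.0
t 9.45 fix xyz [ 0.0353 -0.0731] 0.1241 tool z [-0.001  0.    -1.   ] y-axis deg 85.69 F [ 0.1 -0.5 -0.1] w 0.001
shift [ 0.0003 -0.0069  0.0021]
```

Now I retreat outward and up, then check.

```bash
python3 -m crank '[[1,[0,-0.02,0],[0,0,0]],[1,[0,-0.02,-0.04],[0,0,0]],[1,[0,0,-0.045],[0,0,0]],[1,[0,-0.04,-0.02],[0,0,0]],[1,[0.02,-0.04,0],[0,0,0]],[1,[0.04,0,0],[0,0,0]],[1,[0,0,0],[0,0,0]],[1,[0,0,0],[0,0,0]]]'; python3 g.py
python3 - <<'E'
from bench import vision
from h import *
import g
s=vision.snapshot("scene");cv2.imwrite("pics/sc4.png",cv2.resize(s["color"][150:300,230:410,::-1],None,fx=4,fy=4,interpolation=cv2.INTER_CUBIC))
s=vision.snapshot("top");cv2.imwrite("pics/top4.png",cv2.resize(s["color"][135:240,250:400,::-1],None,fx=5,fy=5,interpolation=cv2.INTER_CUBIC))
E
```

```text
time: 10.25
tool_pos: [0.5611, -0.1867, 0.2296]
ee_rot: [3.141, 0.001, 3.064]
wrist_force: [0.1, 0.6, -0.4]
width: 0.0004
finger_force: 0.0
t 10.25 fix xyz [-0.0247 -0.1942] 0.2296 tool z [ 0.001  0.    -1.   ] y-axis deg 85.58 F [ 0.1  0.6 -0.4] w 0.0
t 10.25 fix xyz [-0.0247 -0.1942] 0.2296 tool z [ 0.001  0.    -1.   ] y-axis deg 85.58 F [ 0.1  0.6 -0.4] w 0.0
```

View pics/sc4.png

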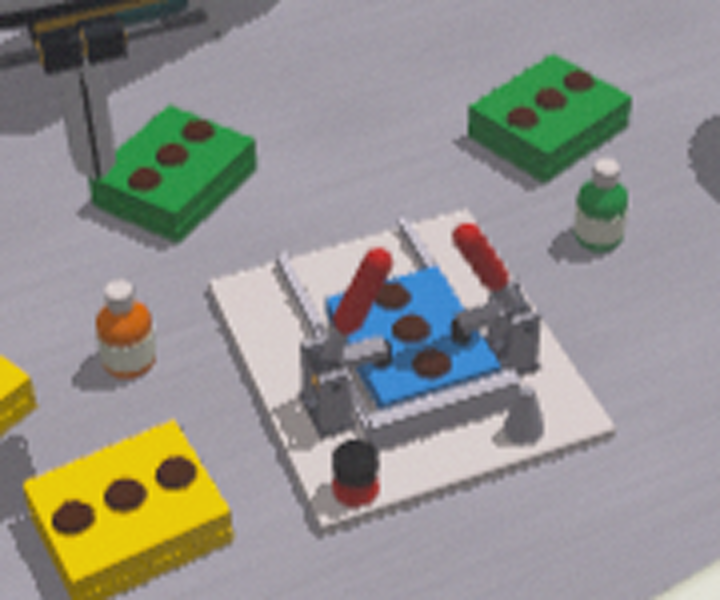

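View pics/top4.png

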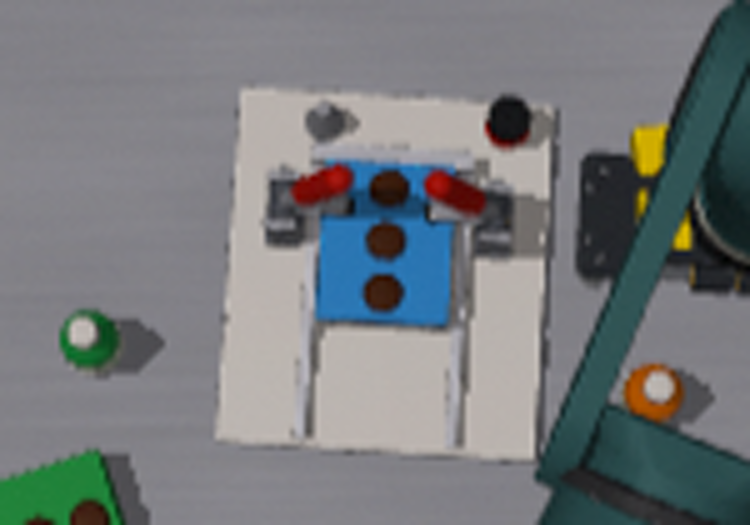

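Both levers lean inward, with tips at (345,180) and (435,185) in the top crop. The feet are down, and the mould is tight against the stop near (390,160). The bystanders in these crops (both bottles, the nozzle and the gel pot) are where they were.

```bash
python3 -c "
from bench import robot
print(robot.close_job())"
```

```text
the job is handed in; nothing more can be done
None
```

The mould is home against the end stop, both clamp levers have snapped over with their feet down on it, and the job was handed in at about 10 s; no verdict came back.

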